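# Wipe down the gas-rig work board and put the nested sample cups on it

### The job

Clean down this corner of the gas bench: with the scraper block, wipe all the brass chips off the grey board into the catch trough along its front edge (the chips are sharp, so never touch them with the gripper), and set the scraper back upright on its rubber mat. Once the board is clear, stand the widest steel cup upright in the middle of the board and nest all the other cups there in size order, each one upright and fully down inside the next larger one. Leave the jar, bottle and wrench where they are.

Things in the scene. Friction and masses are not known exactly. Their poses are not given: they have to be found in the camera images.
- board: fixed grey board, level top 180 mm (its x) by 200 mm (its y), top surface 40 mm above the bench. Origin: under the middle of that top, at bench height; z up. Aluminium rails 6 mm wide along both sides (y = -97 and +97 mm, 188 mm clear between them) stand 10 mm above the top; the back (x = +90 mm) and front (x = -90 mm) edges have no rail.
- trough (a point): middle of the floor of the black open catch trough fixed along the board's front (robot) side, at board x = -118 mm. The trough spans board x = -90 to -146 mm and the whole width between the rails; floor 4 mm above the bench, front wall 36 mm high. Chips pushed over the board's front edge drop in.
- mat: thin fixed black rubber mat, 70 x 150 x 4 mm, the scraper's resting place, long side along its y. Origin: centre of its underside at bench height.
- scraper: loose scraper block, about 0.2 kg: aluminium blade 110 mm long (its y), 16 mm thick (its x), 30 mm high, standing on its lower edge; on top a black upright grip, 22 mm thick along x, 50 mm along y, from 30 to 75 mm above the lower edge, pinched from above across the 22 mm. Origin: middle of the blade's lower edge; z up. Starts upright on the mat.
- cup1: open stainless cup, outer diameter 68 mm, height 36 mm (rim at z 36 mm), wall 2 mm, inner floor 5 mm above its underside, foot tapers to 62 mm in the lowest 10 mm, weighted, 160 g in all. Origin: centre of underside; z up its axis. The widest and lowest cup, always present.
- cup2: open stainless cup, outer diameter 56 mm, height 48 mm (rim at z 48 mm), wall 2 mm, inner floor 5 mm above its underside, foot tapers to 50 mm in the lowest 10 mm, weighted, 130 g in all. Origin: centre of underside; z up its axis. Second widest; may be absent. Narrower cups are taller: a nested cup stands 17 mm or more proud of the one around it.
- cup3: open stainless cup, outer diameter 45 mm, height 60 mm (rim at z 60 mm), wall 2 mm, inner floor 5 mm above its underside, foot tapers to 39 mm in the lowest 10 mm, weighted, 110 g in all. Origin: centre of underside; z up its axis. Third widest; may be absent.
- cup4: open stainless cup, outer diameter 35 mm, height 72 mm (rim at z 72 mm), wall 2 mm, inner floor 5 mm above its underside, foot tapers to 29 mm in the lowest 10 mm, weighted, 90 g in all. Origin: centre of underside; z up its axis. Fourth widest; may be absent.
- cup5: open stainless cup, outer diameter 26 mm, height 84 mm (rim at z 84 mm), wall 2 mm, inner floor 5 mm above its underside, foot tapers to 20 mm in the lowest 10 mm, weighted, 70 g in all. Origin: centre of underside; z up its axis. Narrowest and tallest; may be absent. If a cup is absent, the next narrower goes into the next wider that is there.
- chip1: loose brass chip, 16 x 12 x 9 mm, 11 g, starts on the board. Origin: centre of its underside as first laid. May be absent (4 to 6 chips are present).
- chip2: loose brass chip, 16 x 12 x 9 mm, 11 g, starts on the board. Origin: centre of its underside as first laid. May be absent (4 to 6 chips are present).
- chip3: loose brass chip, 16 x 12 x 9 mm, 11 g, starts on the board. Origin: centre of its underside as first laid. May be absent (4 to 6 chips are present).
- chip4: loose brass chip, 16 x 12 x 9 mm, 11 g, starts on the board. Origin: centre of its underside as first laid. May be absent (4 to 6 chips are present).
- chip5: loose brass chip, 16 x 12 x 9 mm, 11 g, starts on the board. Origin: centre of its underside as first laid. May be absent (4 to 6 chips are present).
- chip6: loose brass chip, 16 x 12 x 9 mm, 11 g, starts on the board. Origin: centre of its underside as first laid. May be absent (4 to 6 chips are present).
- jar: bystander: loose amber glass jar, 42 mm diameter, 65 mm high; origin centre of underside.
- bottle: bystander: loose white bottle, 54 mm diameter, 130 mm high; origin centre of underside.
- wrench: bystander: loose steel wrench 130 mm long lying flat on the bench.
Not all that is in view belongs to the job. Leave any blue look-alike of the cup1 alone.

How it is judged:
By the outcome, as a careful person would: the job done as asked, in the order asked, and still so for the second after the job is handed in, with the robot touching nothing.
Of chip1, chip2, chip3, chip4, chip5, chip6 only 4 to 6 are there at a start; the rules pass over those that are not, and their reading is None.
Of cup2, cup3, cup4, cup5 only 3 to 4 are there at a start; the rules pass over those that are not, and their reading is None.
At some moment in a run one of cup1, cup2, cup3 may be knocked a few centimetres aside while the robot is not near it.
It also fails if it takes over 208 s, if anything falls off the work surface, if the arm or the gripper's body presses on something with over 40 N, if the wrist force passes 120 N, or if a joint passes its speed limit or range.

### The arm

A 6-joint arm with a two-finger parallel gripper is mounted at the origin on the work surface. World frame = base frame: x ahead of the robot, y to its left, z up, the work surface at z = 0. Lengths are in m, angles in rad, forces in N, time in s.
With the tool pointing down it reaches from about 0.275 to 0.875 m from the base axis. Payload 12.5 kg.
Tool frame: the origin (TCP) lies between the finger pads; the fingertips stand 19 mm ahead of it and the grasp point (between the pads) is the TCP; z points along the fingers, y is the line along which they close (so a half turn about z gives the same grasp; the last joint's range is limited). The gripper opens to 85 mm and grips with 20 to 120 N. Pads are 22 mm wide; open, the fingers measure 114 mm over their backs; the gripper's body (76 mm by 85 mm) begins 54 mm behind the grasp point. The pads swing forward as they close: fully open they stand 13 mm farther back than shut.
Start: joints at [-1.3, 0.351, 1.652, -0, 1.139, -0.085], TCP at [0.192, -0.516, 0.25] pointing down, gripper open.
Joint ranges: [-2.75, 2.75], [-0.79, 2.1], [0.01, 2.65], [-1.57, 4.71], [0.07, 3.14], [-2.87, 2.87]. Speed limits (rad/s): [2.22, 2.22, 2.79, 3.14, 3.14, 3.14].

### API

Orientations are given as a unit quaternion [w, x, y, z].
In Python, from rig import ctrl, grab_frame, camera_info, order gives the robot as it stands. Calls block until the motion is done:
- ctrl.movep(position, orientation): joint-space move of the TCP to a pose.
- ctrl.move_straight(position, max_speed=0.15, frame=None): straight line of the TCP; frame=None keeps the orientation; max_speed is the mean speed in m/s.
- ctrl.movej(angles): joint-space move.
- ctrl.gripper_to(opening): finger opening in m; the grip force is fixed at half the most; returns when the fingers have stopped.
- ctrl.dwell(seconds).
- ctrl.solve_ik(position, orientation): joint angles nearest the present ones, or None.
- ctrl.sense(): the state.
- grab_frame(name): name is "side" or "top"; returns (picture, depth): 420x560x3 uint8, red, green, blue; 420x560 float32, m along the optical axis (not along the pixel's ray), 0 where there is no reading.
- camera_info(name): a dict with "fx", "fy", "cx", "cy" (pixels), "pose" (4x4, takes a point from camera to world coordinates). Camera axes: x right, y down, z forward; pixel columns grow to the right and rows downward; lengths in m; the calibration is good to about 2 mm. A picture is of the moment at which its call begins. camera_info takes no time and is no camera call.
A pose or a line that the arm cannot do raises ctrl.IKError and nothing moves.
- order.sign_off(): hands the job in; it is judged then, once.
The state is a dict: "t": time; "joint_pos": joint angles; "qvel": joint speeds; "joint_efforts": joint torques, N m; "eef_pos": TCP position; "eef_rot": TCP orientation; "ft_force": force on the tool from outside, world axes, zero at the start; "ft_torque": the same for the moment, N m; "gripper_width": finger opening in m; "grip_force": force on a finger pad.
Only numpy, scipy, OpenCV 4.12 (cv2) and the standard library are available. Lean on these libraries where they do the work, as an engineer would, in place of code of your own. Each camera call takes 0.05 s, during which the arm holds its last target. There are 200 camera calls.

## Working session

There is one attempt and no reset: what is moved stays moved. The work goes in short steps, each a Python script; the robot and the scene stay as the last script left them, time stands still between calls to the robot, and variables do not carry over. Pictures are saved under pics/ and viewed, at most 14 in all, crops included, and the job is handed in when it is done.

```bash
mkdir -p pics; ls; python3 - <<'E'
from rig import *
import cv2
for n in("top","side"):
    p,d=grab_frame(n);cv2.imwrite(f"pics/{n}0.png",cv2.cvtColor(p,cv2.COLOR_RGB2BGR));i=camera_info(n);print(n,i)
print(ctrl.sense())
E
```

```text
pics
top {'fx': 384.3628376920052, 'fy': 384.3628376920052, 'cx': 279.6655852768704, 'cy': 220.00819171799915, 'pose': array([[-6.16196138e-04, -9.96966776e-01,  7.78258862e-02,
         4.11314902e-01],
       [-9.99984459e-01,  1.04554071e-03,  5.47610576e-03,
        -3.08872193e-02],
       [-5.54086563e-03, -7.78213024e-02, -9.96951926e-01,
         1.14856329e+00],
       [ 0.00000000e+00,  0.00000000e+00,  0.00000000e+00,
         1.00000000e+00]])}
side {'fx': 389.06532956399, 'fy': 389.06532956399, 'cx': 278.5028525119041, 'cy': 212.2416504577002, 'pose': array([[-0.93170393, -0.21339896,  0.29391949,  0.18557674],
       [-0.36320718,  0.5538086 , -0.74925068,  0.68822889],
       [-0.00288582, -0.80483347, -0.59349368,  0.64442752],
       [ 0.        ,  0.        ,  0.        ,  1.        ]])}
{'t': 0.1, 'joint_pos': array([-1.29960936e+00,  3.51189582e-01,  1.65237795e+00,  1.33232108e-06,
        1.13913268e+00, -8.46101825e-02]), 'qvel': array([ 2.54838961e-03, -3.85982005e-06, -1.10604281e-03,  1.02654009e-03,
       -6.91010399e-05,  3.62045197e-04]), 'joint_efforts': array([ 6.97731448e-04, -5.06834006e+01, -2.91875553e+01, -7.45574243e-05,
        2.61461115e-03,  6.66996485e-06]), 'eef_pos': array([ 0.19152551, -0.51526098,  0.24980151]), 'eef_rot': array([-5.51430716e-04,  9.84217636e-01,  1.76961405e-01, -5.09842942e-05]), 'ft_force': array([ 0.24752464, -0.58016233,  0.47327478]), 'ft_torque': array([-0.00125656, -0.04869369,  0.00254342]), 'grip_force': 0.0, 'gripper_width': 0.0854661276611331}
```

View pics/top0.png

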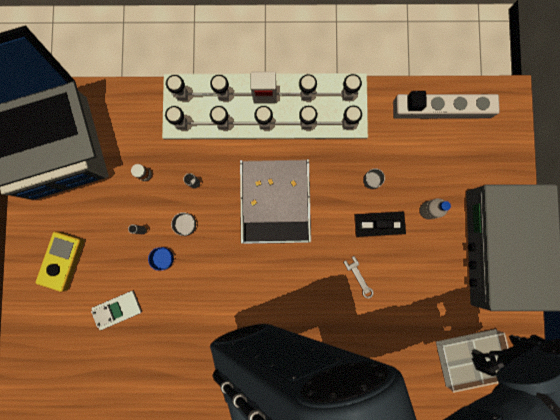

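View pics/side0.png

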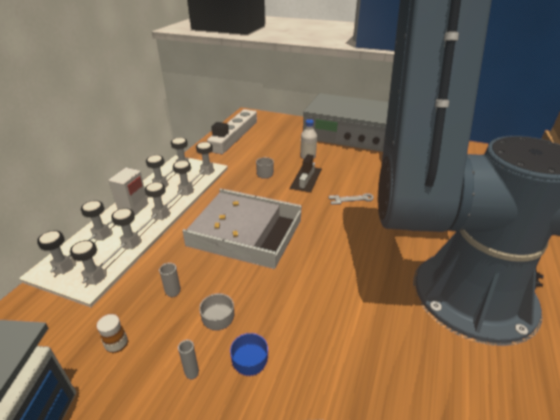

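The top view shows a wide cup at (184,225), another cup at (374,179), and tall cups at (191,180) and (137,229). The blue look-alike is at (161,259), the jar at (140,171), the bottle at (436,208) and the wrench at (358,278). The board is at (275,200) with 4 chips, and the scraper is on its mat at (380,224). I'll measure next and check with one zoomed crop.

```bash
cat > h.py <<'E'
import numpy as np, cv2
from rig import ctrl, grab_frame, camera_info, order
def cloud(n):
    p,d=grab_frame(n); i=camera_info(n); v,u=np.mgrid[:420,:560]
    c=np.stack([(u-i['cx'])/i['fx']*d,(v-i['cy'])/i['fy']*d,d],-1)
    T=i['pose']; return p,d,c@T[:3,:3].T+T[:3,3]
def ray(n,u,v,z):
    i=camera_info(n);T=i['pose'];r=T[:3,:3]@np.array([(u-i['cx'])/i['fx'],(v-i['cy'])/i['fy'],1.]);o=T[:3,3]
    return o+r*(z-o[2])/r[2]
def proj(n,P):
    i=camera_info(n);T=i['pose'];c=T[:3,:3].T@(np.asarray(P)-T[:3,3]);return i['fx']*c[0]/c[2]+i['cx'],i['fy']*c[1]/c[2]+i['cy']
E
python3 - <<'E'
from h import *
p,d,P=cloud("top")
q,e,Q=cloud("side")
for nm,A,dd,img in(("top",P,d,p),("side",Q,e,q)):
    x,y,z=A[...,0],A[...,1],A[...,2]
    ok=(dd>0)&(x>.27)&(x<.62)&(abs(y)<.5)
    m=(ok&(z>.02)&(z<.2)).astype(np.uint8)
    n,l,s,c=cv2.connectedComponentsWithStats(m)
    print(nm,"table z",np.median(z[ok&(abs(z)<.03)]))
    for k in range(1,n):
        if s[k,4]>15:
            w=l==k; zm=np.percentile(z[w],95); t=w&(z>zm-.006)
            print(k,s[k].tolist(),"z95 %.3f top x %.3f..%.3f y %.3f..%.3f"%(zm,x[t].min(),x[t].max(),y[t].min(),y[t].max()),img[w].mean(0).astype(int))
a=cv2.resize(p[145:285,115:455],None,fx=2.35,fy=2.35,interpolation=cv2.INTER_CUBIC)
cv2.imwrite("pics/z.png",cv2.cvtColor(a,cv2.COLOR_RGB2BGR))
E
```

```text
top table z -0.00015652300362833937
3 [183, 177, 16, 12, 91] z95 0.073 top x 0.595..0.619 y 0.215..0.250 [60 52 43]
5 [240, 178, 71, 66, 3246] z95 0.050 top x 0.431..0.619 y -0.112..0.090 [149 135 120]
6 [364, 178, 21, 11, 69] z95 0.049 top x 0.592..0.619 y -0.327..-0.272 [71 62 52]
7 [421, 199, 30, 21, 457] z95 0.130 top x 0.517..0.539 y -0.479..-0.454 [90 86 84]
8 [171, 213, 25, 23, 109] z95 0.038 top x 0.455..0.519 y 0.224..0.292 [103  90  75]
9 [361, 220, 39, 9, 270] z95 0.080 top x 0.472..0.495 y -0.342..-0.293 [78 74 66]
10 [128, 225, 17, 10, 140] z95 0.085 top x 0.459..0.481 y 0.372..0.397 [62 53 44]
12 [148, 248, 25, 23, 124] z95 0.038 top x 0.354..0.417 y 0.290..0.356 [38 45 78]
side table z -0.00012858524648784453
1 [300, 120, 17, 64, 707] z95 0.121 top x 0.517..0.540 y -0.478..-0.454 [121 111  99]
2 [261, 158, 13, 17, 122] z95 0.048 top x 0.593..0.620 y -0.328..-0.271 [114 103  90]
3 [201, 193, 101, 70, 3633] z95 0.049 top x 0.432..0.620 y -0.113..0.091 [151 140 127]
4 [161, 263, 19, 29, 340] z95 0.071 top x 0.596..0.619 y 0.215..0.250 [111 101  90]
5 [199, 294, 35, 32, 425] z95 0.036 top x 0.454..0.522 y 0.224..0.291 [120 109  97]
6 [230, 333, 38, 39, 474] z95 0.037 top x 0.354..0.421 y 0.289..0.356 [ 55  66 111]
7 [119, 335, 6, 9, 21] z95 0.036 top x 0.618..0.620 y 0.381..0.386 [111  93  73]
8 [178, 340, 21, 36, 510] z95 0.084 top x 0.459..0.484 y 0.371..0.398 [111 102  91]
```

View pics/z.png

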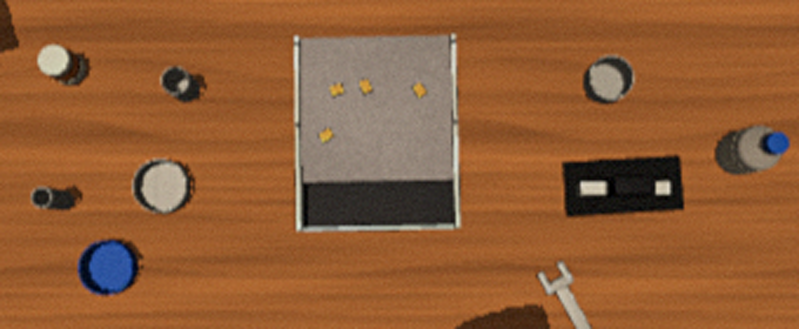

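The crop confirms the choice: the steel cup at crop (162,187) is cup1, since the blue one at (108,267) is the same size. The cup at (609,79) is cup2, (178,82) is cup4 and (42,198) is cup5. Cup3 is absent. There are 4 chips on the board. I'll refine the poses now.

```bash
cat >> h.py <<'E'
CUPS={1:(.034,.036),2:(.028,.048),4:(.0175,.072),5:(.013,.084)}
from scipy.optimize import least_squares
def circ(A,k,near,z0=0.,rad=.06):
    r,h=CUPS[k]; x,y,z=A[...,0],A[...,1],A[...,2]
    w=(np.hypot(x-near[0],y-near[1])<rad)&(abs(z-z0-h)<.005); X=np.c_[x[w],y[w]]
    if len(X)<5: return None
    f=lambda c:np.hypot(*(X-c).T)-(r-.001)
    s=least_squares(f,X.mean(0),loss='soft_l1',f_scale=.002); return s.x.round(4),len(X),round(float(np.abs(f(s.x)).mean()),4)
E
python3 - <<'E'
from h import *
p,d,P=cloud("top");q,e,Q=cloud("side")
for k,c in {1:(.488,.258),2:(.607,-.30),4:(.612,.233),5:(.47,.385)}.items(): print(k,circ(P,k,c),circ(Q,k,c))
def rect(A,zl,zh,b):
    x,y,z=A[...,0],A[...,1],A[...,2]
    w=(z>zl)&(z<zh)&(x>b[0])&(x<b[1])&(y>b[2])&(y<b[3]); m=w.astype(np.uint8)
    n,l,s,c=cv2.connectedComponentsWithStats(m)
    if n<2:return
    X=np.c_[x[w],y[w]].astype(np.float32)*1000
    return cv2.minAreaRect(X),len(X), X.mean(0)
for n,A,img in(("top",P,p),("side",Q,q)):
    print(n,"boardtop",rect(A,.038,.042,(.4,.7,-.1,.08)))
    print("rails",rect(A,.046,.055,(.4,.72,-.13,.11)))
    print("grip",rect(A,.074,.085,(.4,.55,-.4,-.25)))
    print("blade",rect(A,.030,.037,(.4,.55,-.4,-.25)))
    print("mat",rect(A,.0025,.006,(.4,.55,-.43,-.2)))
    hs=cv2.cvtColor(img,cv2.COLOR_RGB2HSV)
    m=((hs[...,0]>14)&(hs[...,0]<32)&(hs[...,1]>110)&(hs[...,2]>110)&(A[...,2]>.037)&(A[...,0]>.4)&(A[...,0]<.75)&(abs(A[...,1])<.12)).astype(np.uint8)
    k,l,s,c=cv2.connectedComponentsWithStats(m)
    for j in range(1,k): print("chip",s[j,4],A[l==j].mean(0).round(4),A[l==j][:,2].max().round(4))
for n,A in(("top",P),("side",Q)):
  for nm,c,h in(("jar",(.63,.37),.065),("bottle",(.528,-.466),.1)):
    x,y,z=A[...,0],A[...,1],A[...,2];w=(np.hypot(x-c[0],y-c[1])<.06)&(z>.045)
    print(nm,[ (a[w].min().round(3),a[w].max().round(3)) for a in(x,y,z)])
E
```

```text
1 (array([0.4867, 0.2585]), 58, 0.0007) (array([0.488 , 0.2579]), 183, 0.0008)
2 (array([ 0.6188, -0.2997]), 50, 0.0006) (array([ 0.6206, -0.3002]), 52, 0.0014)
4 (array([0.6115, 0.2321]), 32, 0.0007) (array([0.6132, 0.2321]), 80, 0.0008)
5 (array([0.4696, 0.3851]), 27, 0.0007) (array([0.4711, 0.3847]), 98, 0.0007)
top boardtop (((551.8655395507812, -10.33624267578125), (239.91244506835938, 178.75238037109375), 0.2916124165058136), 2411, array([581.6235  ,  -9.631511], dtype=float32))
rails (((551.9446411132812, -10.35833740234375), (238.55882263183594, 200.2321319580078), 0.8233261108398438), 423, array([558.24695  ,  -5.5757113], dtype=float32))
grip (((483.3589782714844, -316.8031311035156), (20.450498580932617, 49.67206954956055), 4.2874040603637695), 131, array([ 483.28287, -316.90027], dtype=float32))
blade (((482.4666442871094, -317.671875), (14.671916007995605, 108.18196868896484), 0.31673818826675415), 82, array([ 483.26343, -308.7878 ], dtype=float32))
mat (((475.4311828613281, -314.4858703613281), (226.1088409423828, 146.29864501953125), 89.92263793945312), 710, array([ 48
[... 1399 characters left out ...]
484.80402, -305.1146 ], dtype=float32))
chip 15 [ 0.6046 -0.0619  0.0479] 0.0494
chip 20 [0.6086 0.004  0.048 ] 0.0513
chip 19 [0.6054 0.0394 0.0477] 0.0498
chip 20 [0.5484 0.0516 0.0479] 0.05
jar [(np.float64(0.62), np.float64(0.655)), (np.float64(0.365), np.float64(0.401)), (np.float64(0.046), np.float64(0.069))]
bottle [(np.float64(0.501), np.float64(0.553)), (np.float64(-0.491), np.float64(-0.439)), (np.float64(0.045), np.float64(0.133))]
jar [(np.float64(0.62), np.float64(0.658)), (np.float64(0.364), np.float64(0.402)), (np.float64(0.045), np.float64(0.068))]
bottle [(np.float64(0.502), np.float64(0.556)), (np.float64(-0.482), np.float64(-0.436)), (np.float64(0.045), np.float64(0.131))]
```

```bash
cat >> h.py <<'E'
from scipy.spatial.transform import Rotation as Ro
def quat(a):  # tool down, closing line (tool y) at angle a in the world xy plane
    y=np.array([np.cos(a),np.sin(a),0]);z=np.array([0,0,-1.])
    q=Ro.from_matrix(np.c_[np.cross(y,z),y,z]).as_quat(); return q[[3,0,1,2]]
def best(p,a):  # the half turn needing least joint motion
    j=np.array(ctrl.sense()['joint_pos']);o=[]
    for b in(a,a+np.pi):
        s=ctrl.solve_ik(list(p),list(quat(b)))
        if s is not None:o.append((abs(np.array(s)-j).max(),b))
    return quat(min(o)[1])
def go(p,a): ctrl.movep(list(p),list(best(p,a)))
def line(p,v=.15): ctrl.move_straight(list(p),max_speed=v)
def st(m=''):
    s=ctrl.sense();print(m,"t %.1f"%s['t'],"pos",np.round(s['eef_pos'],4),"F",np.round(s['ft_force'],1),"w %.4f g %.0f"%(s['gripper_width'],s['grip_force']));return s
E
python3 - <<'E'
from h import *
for n in("top","side"):
    p,d,A=cloud(n);x,y,z=A[...,0],A[...,1],A[...,2]
    for lo,hi in((-.13,-.09),(.07,.11)):
        w=(z>.046)&(z<.053)&(x>.45)&(x<.665)&(y>lo)&(y<hi);f=np.polyfit(x[w]-.58,y[w],1);print(n,"rail",f.round(4),w.sum())
    w=(z>.037)&(z<.043)&(x>.4)&(x<.72)&(abs(y+.01)<.08);print("back edge",x[w].max(), "front", np.percentile(x[w&(x>.47)],.3))
    m=((p.max(2)<60)&(x>.42)&(x<.55)&(y>-.42)&(y<-.21)&(z<.012)).astype(np.uint8)
    i,j=np.nonzero(m);X=np.array([ray(n,u,v,.004)[:2] for v,u in zip(i,j)],np.float32)*1000
    print("mat",cv2.minAreaRect(X))
    w=(z>.028)&(z<.085)&(x>.44)&(x<.53)&(y>-.39)&(y<-.25);f=np.polyfit(y[w]+.317,x[w],1);print("scraper",f.round(4),w.sum())
E
```

```text
top rail [ 0.017  -0.1065] 146
top rail [0.0254 0.0872] 140
back edge 0.6718002585576721 front 0.492112159872583
mat ((489.3459167480469, -323.14215087890625), (67.28101348876953, 146.87808227539062), 3.3196401596069336)
scraper [-0.0126  0.4827] 260
side rail [ 0.0166 -0.1066] 165
side rail [0.0183 0.0871] 221
back edge 0.6754671243375864 front 0.49342387197391413Traceback (most recent call last):
  File "<stdin>", line 9, in <module>
cv2.error: OpenCV(4.12.0) /io/opencv/modules/imgproc/src/convhull.cpp:143: error: (-215:Assertion failed) total >= 0 && (depth == CV_32F || depth == CV_32S) in function 'convexHull'
```

```bash
python3 - <<'E'
from h import *
B=np.array([.5815,-.0097]);yaw=.018
bd=lambda x,y:B+[x*np.cos(yaw)-y*np.sin(yaw),x*np.sin(yaw)+y*np.cos(yaw)]
g=(.483,-.317)
go((*g,.16),.013); ctrl.gripper_to(.06); line((*g,.059)); ctrl.gripper_to(0.); s=st('grip')
line((*g,.16)); s=st('lift')
o=.055
for k,y in enumerate((.036,-.036)):
    go((*bd(.062,y),.18),yaw); line((*bd(.062,y),.040+o+.010)); st('above')
    f0=ctrl.sense()['ft_force'][2]
    for h in np.arange(.006,-.0031,-.0015):
        line((*bd(.062,y),.040+o+h),.05)
        if ctrl.sense()['ft_force'][2]-f0>4: break
    st('contact h=%.4f'%h)
    line((*bd(.062,y),.040+o+h+.001),.05)
    line((*bd(-.098,y),.040+o+h+.001),.12); st('pushed')
    line((*bd(-.098,y),.16))
p,d=grab_frame('top');q,e=grab_frame('side')
a=np.hstack([cv2.resize(p[120:270,200:350],(400,400)),cv2.resize(q[160:290,160:320],(400,400))])
cv2.imwrite("pics/w1.png",cv2.cvtColor(a,cv2.COLOR_RGB2BGR))
E
```

```text
grip t 3.4 pos [ 0.4833 -0.3172  0.0596] F [-0.8  1.5  5.1] w 0.0213 g 62
lift t 4.2 pos [ 0.4825 -0.3167  0.159 ] F [ 0.4  0.9 -2.6] w 0.0212 g 61
above t 6.3 pos [0.6433 0.027  0.1058] F [ 0.7  0.4 -1.9] w 0.0216 g 61
contact h=0.0000 t 7.5 pos [0.6431 0.0275 0.0956] F [-1.5  0.9  4.4] w 0.0212 g 61
pushed t 9.3 pos [0.4834 0.0245 0.0961] F [ 0.5  0.5 -2.4] w 0.0212 g 60
above t 11.2 pos [ 0.6444 -0.0444  0.1059] F [-0.2 -0.8 -1.2] w 0.0211 g 60
contact h=0.0000 t 12.5 pos [ 0.6444 -0.0445  0.0956] F [-1.3  0.   5.3] w 0.0216 g 61
pushed t 14.2 pos [ 0.4847 -0.0475  0.096 ] F [-0.2 -0.5 -0.9] w 0.0212 g 60
```

View pics/w1.png

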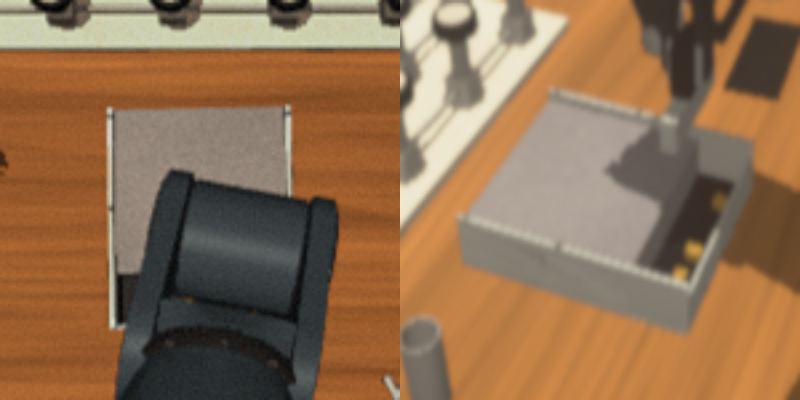

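The board looks clear, with brass visible in the trough at crop (680,272), (693,250) and (718,202). I'll return the scraper and then check the board with it unobstructed.

```bash
python3 - <<'E'
from h import *
g=(.486,-.320)
go((*g,.16),.04); line((*g,.066)); f0=ctrl.sense()['ft_force'][2]
for z in np.arange(.063,.0559,-.001):
    line((*g,z),.05)
    if ctrl.sense()['ft_force'][2]-f0>3: break
st('down'); ctrl.gripper_to(.05); line((*g,.18),.2); st('rel')
go((.45,-.33,.3),.04)
p,d,P=cloud("top");q,e,Q=cloud("side")
for k,c in {1:(.488,.258),2:(.619,-.30),4:(.612,.232),5:(.47,.385)}.items(): print(k,circ(P,k,c),circ(Q,k,c))
for img,A in((p,P),(q,Q)):
    hs=cv2.cvtColor(img,cv2.COLOR_RGB2HSV)
    m=((hs[...,0]>14)&(hs[...,0]<32)&(hs[...,1]>110)&(hs[...,2]>80)&(A[...,2]>.003)&(A[...,2]<.06)&(A[...,0]>.42)&(A[...,0]<.68)&(abs(A[...,1]+.01)<.093)).astype(np.uint8)
    k,l,s,c=cv2.connectedComponentsWithStats(m)
    for j in range(1,k): print("chip",s[j,4],A[l==j].mean(0).round(4))
a=np.hstack([cv2.resize(p[140:280,210:420],(480,320)),cv2.resize(q[150:290,170:330],(320,320))])
cv2.imwrite("pics/w2.png",cv2.cvtColor(a,cv2.COLOR_RGB2BGR)); st()
E
```

```text
down t 18.0 pos [ 0.4861 -0.32    0.0596] F [-1.8  2.4  4.9] w 0.0216 g 62
rel t 19.1 pos [ 0.4855 -0.3197  0.1789] F [-0.4 -0.1 -0.4] w 0.0500 g 0
1 (array([0.4867, 0.2583]), 67, 0.0007) (array([0.4882, 0.258 ]), 180, 0.0008)
2 (array([ 0.6188, -0.2999]), 56, 0.0006) (array([ 0.6208, -0.2999]), 46, 0.0014)
4 (array([0.6117, 0.2324]), 30, 0.0008) (array([0.6133, 0.2319]), 77, 0.0008)
5 (array([0.4698, 0.3853]), 27, 0.0005) (array([0.471 , 0.3847]), 97, 0.0006)
chip 24 [0.4602 0.0385 0.0123]
chip 27 [0.4584 0.0032 0.0115]
chip 28 [0.4528 0.0586 0.0108]
chip 28 [ 0.4549 -0.0673  0.0112]
chip 32 [ 0.4587 -0.0704  0.0095]
chip 45 [0.4605 0.001  0.0089]
chip 25 [0.4615 0.0287 0.009 ]
 t 19.8 pos [ 0.4497 -0.3296  0.298 ] F [ 0.5 -0.  -0.3] w 0.0498 g 0
```

View pics/w2.png

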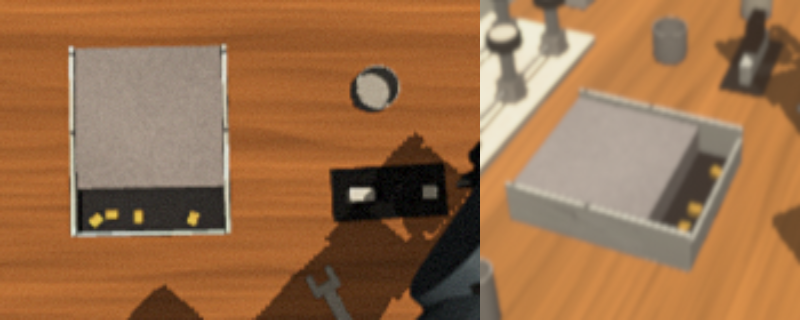

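All 4 chips are in the trough, at crop (97,219), (111,214), (138,216) and (193,218). The board is bare and the scraper stands on its mat. Cup1 is next.

```bash
cat >> h.py <<'E'
def pick(k,c,z,op,a):
    """centre the cup with a squeeze across, then grip along angle a"""
    ctrl.gripper_to(op)
    for i,b in enumerate((a+np.pi/2,a)):
        go((*c,z+.09),b); line((*c,z),.2); ctrl.gripper_to(0. if i else 2*CUPS[k][0]-.004); st(f'squeeze{i}')
        if i==0: ctrl.gripper_to(op); line((*c,z+.09),.25)
def lower(c,z,n=8,dz=.001,thr=3):
    """step down from z until contact"""
    line((*c,z),.08); ctrl.dwell(.15); f0=ctrl.sense()['ft_force'][2]
    for i in range(n+1):
        line((*c,z-i*dz),.05)
        if ctrl.sense()['ft_force'][2]-f0>thr: break
    return st('down %.4f'%(z-i*dz))
E
python3 - <<'E'
from h import *
B=(.5815,-.0097);c=(.4875,.258);z=.024
pick(1,c,z,.085,.018); line((*c,.2),.25); st('lift')
go((*B,.2),.018); line((*B,.10)); lower(B,z+.040+.005,n=8)
ctrl.gripper_to(.085); line((*B,.18),.25)
go((.45,-.25,.25),.04)
p,d,P=cloud("top");q,e,Q=cloud("side")
print(1,circ(P,1,B,.04),circ(Q,1,B,.04))
for k,c in {2:(.619,-.30),4:(.612,.232),5:(.47,.385)}.items(): print(k,circ(P,k,c),circ(Q,k,c))
st()
E
```

```text
squeeze0 t 23.4 pos [0.4884 0.2584 0.026 ] F [-2.4 -1.3  9.4] w 0.0654 g 66
squeeze1 t 26.6 pos [0.4883 0.2584 0.0261] F [-2.6 -1.2 12. ] w 0.0674 g 64
lift t 27.4 pos [0.4869 0.2577 0.199 ] F [-0.4  0.2 -3.3] w 0.0671 g 67
down 0.0660 t 32.1 pos [ 0.5816 -0.0097  0.0663] F [-1.3  0.   2.9] w 0.0670 g 68
1 (array([ 0.5796, -0.0081]), 60, 0.0006) (array([ 0.5812, -0.0085]), 112, 0.001)
2 (array([ 0.6334, -0.2736]), 55, 0.0008) (array([ 0.6352, -0.2739]), 47, 0.0012)
4 (array([0.6117, 0.2322]), 32, 0.0007) (array([0.6132, 0.232 ]), 77, 0.0007)
5 (array([0.4696, 0.3852]), 28, 0.0007) (array([0.471 , 0.3848]), 96, 0.0007)
 t 34.3 pos [ 0.4505 -0.2491  0.2494] F [0.2 0.7 0.1] w 0.0852 g 0
```

Cup2 was knocked to about (0.634,-0.274), so I'll re-measure before each grasp. First I need the real fingertip reach at each opening, by a light bench touch on an empty spot.

```bash
python3 - <<'E'
from h import *
c=(.37,-.06); go((*c,.06),.04)
for w in(.056,.035,.026):
    line((*c,.05),.2); ctrl.gripper_to(w); lower(c,.038,n=24,thr=2)
line((*c,.06)); ctrl.gripper_to(.085)
E
```

```text
down 0.0140 t 42.7 pos [ 0.3701 -0.06    0.0147] F [-4.3  0.8 23.6] w 0.0561 g 12
down 0.0180 t 49.1 pos [ 0.3701 -0.06    0.0181] F [-0.5  0.8  4.8] w 0.0349 g 2
down 0.0180 t 55.3 pos [ 0.37   -0.06    0.0188] F [-5.   1.  25.3] w 0.0260 g 13
```

Reach ahead of the TCP is 15, 18 and 19 mm at openings of 56, 35 and 26 mm, as expected. Now cup2.

```bash
python3 - <<'E'
from h import *
P=cloud("top")[2];Q=cloud("side")[2]
t=circ(P,2,(.634,-.274));s=circ(Q,2,(.634,-.274));u=circ(P,1,(.581,-.009),.04);v=circ(Q,1,(.581,-.009),.04);print(t,s,u,v)
c=(t[0]+s[0])/2;B=(.581,-.0093);z=.048
pick(2,c,z,.075,.018); g=st('gripped')['eef_pos'][2]
line((*c,.2),.25); go((*B,.2),.018); st('lift'); line((*B,.14)); s=lower(B,.045+g+.004,n=9)
print("expected",.045+g)
np.save('g2.npy',g)
E
```

```text
(array([ 0.6336, -0.2735]), 51, 0.0007) (array([ 0.6349, -0.2744]), 53, 0.0012) (array([ 0.5797, -0.0082]), 62, 0.0007) (array([ 0.5813, -0.0085]), 112, 0.0009)
squeeze0 t 59.0 pos [ 0.6353 -0.2743  0.0507] F [-2.6  1.  10.6] w 0.0536 g 62
squeeze1 t 62.2 pos [ 0.6353 -0.2745  0.0506] F [-1.4  0.8  8. ] w 0.0535 g 63
gripped t 62.2 pos [ 0.6353 -0.2745  0.0506] F [-1.4  0.8  8. ] w 0.0535 g 63
lift t 65.3 pos [ 0.581  -0.0095  0.1999] F [ 0.2 -0.1 -1.5] w 0.0531 g 63
down 0.0946 t 68.2 pos [ 0.5812 -0.0094  0.0956] F [-4.1  0.5 10.3] w 0.0532 g 64
expected 0.09558394864854919
```

```bash
python3 - <<'E'
from h import *
B=(.581,-.0093)
ctrl.gripper_to(.075); line((*B,.2),.25)
go((.5,.25,.25),.018+np.pi/2); go((.45,.33,.25),.018+np.pi/2)
p,d,P=cloud("top");q,e,Q=cloud("side")
for A in(P,Q):
    print(2,circ(A,2,B,.045),1,circ(A,1,B,.04),4,circ(A,4,(.6125,.232)),5,circ(A,5,(.47,.385)))
a=np.hstack([cv2.resize(p[140:260,220:340],(400,400)),cv2.resize(q[160:280,170:310],(400,400))])
cv2.imwrite("pics/c2.png",cv2.cvtColor(a,cv2.COLOR_RGB2BGR));st()
E
```

```text
2 (array([ 0.5794, -0.0081]), 58, 0.0007) 1 (array([ 0.5794, -0.0082]), 84, 0.0023) 4 (array([0.6119, 0.2326]), 29, 0.0006) 5 None
2 (array([ 0.5811, -0.0087]), 71, 0.001) 1 (array([ 0.5857, -0.0058]), 153, 0.0043) 4 (array([0.6132, 0.2321]), 70, 0.0008) 5 (array([0.471 , 0.3847]), 98, 0.0007)
 t 70.7 pos [0.4507 0.329  0.2497] F [ 0.5 -0.3  0.1] w 0.0749 g 0
```

View pics/c2.png

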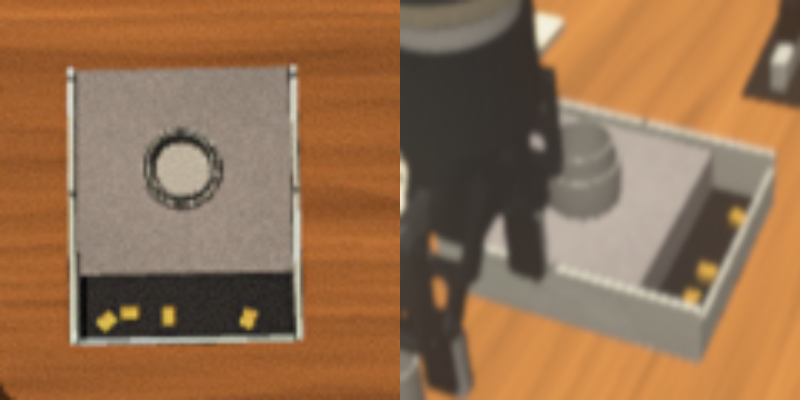

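Cup2 is nested concentrically in cup1, at crop (182,168). Now cup4.

```bash
python3 - <<'E'
from h import *
c=(.613,.2316);B=(.581,-.0093);z=.064
pick(4,c,z,.055,.018); g=ctrl.sense()['eef_pos'][2]
line((*c,.24),.25); go((*B,.24),.018); st('lift'); line((*B,.17)); s=lower(B,.050+g+.004,n=9)
print("expected",.050+g)
if abs(s['eef_pos'][2]-.050-g)<.003:
    ctrl.gripper_to(.055); line((*B,.24),.25)
    go((.5,.25,.25),.018); go((.45,.2,.3),.018)
    p,d,P=cloud("top");q,e,Q=cloud("side")
    for A in(P,Q): print(4,circ(A,4,B,.05,.04),2,circ(A,2,B,.045),5,circ(A,5,(.47,.385)))
    a=np.hstack([cv2.resize(p[140:260,220:340],(400,400)),cv2.resize(q[160:280,170:310],(400,400))])
    cv2.imwrite("pics/c4.png",cv2.cvtColor(a,cv2.COLOR_RGB2BGR));st()
E
```

```text
squeeze0 t 72.8 pos [0.614  0.232  0.0663] F [-1.2 -0.3  7.3] w 0.0329 g 59
squeeze1 t 76.0 pos [0.6139 0.2319 0.0661] F [-0.6 -0.2  5.5] w 0.0329 g 60
lift t 77.8 pos [ 0.5812 -0.0084  0.2397] F [ 0.   0.3 -1. ] w 0.0331 g 60
down 0.1151 t 80.8 pos [ 0.5812 -0.0093  0.116 ] F [-4.2 -0.1  9.7] w 0.0327 g 61
expected 0.11610329694965643
4 (array([ 0.5791, -0.0084]), 28, 0.0007) 2 (array([ 0.5793, -0.0082]), 69, 0.0029) 5 None
4 (array([ 0.5807, -0.0094]), 57, 0.001) 2 (array([ 0.5832, -0.013 ]), 110, 0.0048) 5 (array([0.471 , 0.3846]), 96, 0.0007)
 t 83.4 pos [0.4506 0.1996 0.2993] F [-0.7  0.8 -0.1] w 0.0548 g 0
```

View pics/c4.png

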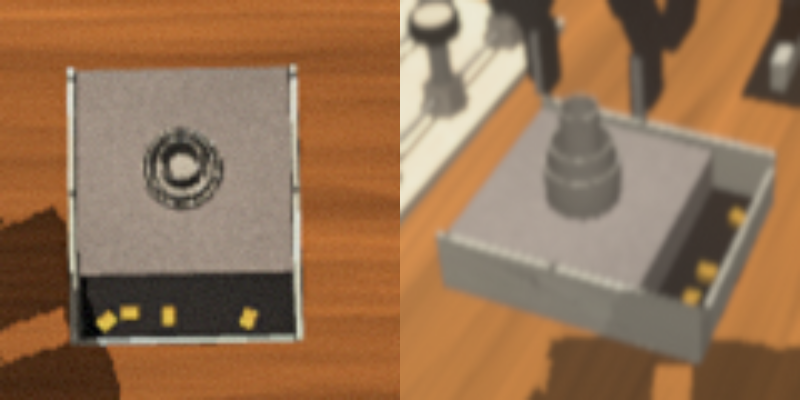

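Cup4 is seated, with contact at the expected height. Last is cup5.

```bash
python3 - <<'E'
from h import *
c=(.471,.3841);B=(.5808,-.0095);z=.088
pick(5,c,z,.05,.018); g=ctrl.sense()['eef_pos'][2]
line((*c,.28),.25); go((*B,.28),.018); st('lift'); line((*B,.21)); s=lower(B,.055+g+.004,n=9)
print("expected",.055+g)
if abs(s['eef_pos'][2]-.055-g)<.003:
    ctrl.gripper_to(.05); line((*B,.28),.25)
    go((.45,-.25,.3),.018); go((.3,-.4,.3),.018); ctrl.dwell(1)
    p,d,P=cloud("top");q,e,Q=cloud("side")
    for A in(P,Q): print(5,circ(A,5,B,.055,.03),4,circ(A,4,B,.05,.04))
    cv2.imwrite("pics/end.png",cv2.cvtColor(cv2.resize(np.hstack([p[100:380,110:460],q[100:380,90:390]]),(780,336)),cv2.COLOR_RGB2BGR));st()
E
```

```text
squeeze0 t 85.8 pos [0.4719 0.3846 0.09  ] F [-0.3 -1.   7.1] w 0.0238 g 58
squeeze1 t 89.1 pos [0.4717 0.3847 0.0899] F [-1.6  0.   6.2] w 0.0237 g 58
lift t 92.1 pos [ 0.5808 -0.0091  0.2798] F [ 0.2 -0.4 -1.3] w 0.0237 g 59
down 0.1439 t 95.2 pos [ 0.5812 -0.0096  0.1449] F [-1.8  0.6  9. ] w 0.0236 g 60
expected 0.1448996372474998
5 (array([ 0.5796, -0.0082]), 26, 0.0006) 4 (array([ 0.5798, -0.0076]), 35, 0.002)
5 (array([ 0.5811, -0.0088]), 38, 0.0008) 4 (array([ 0.5823, -0.0111]), 73, 0.0024)
 t 99.3 pos [ 0.3 -0.4  0.3] F [-0.3  0.1 -0.6] w 0.0499 g 0
```

View pics/end.png

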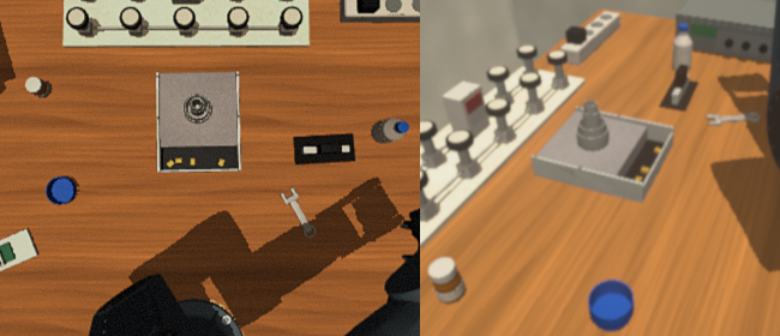

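The final views show all four cups nested at the board centre (198,108), with the chips in the trough and the scraper upright on its mat (323,149). The jar, bottle, wrench and blue cup have not been moved.

```bash
python3 -c "
from rig import order
print(order.sign_off())"
```

```text
the job is handed in; nothing more can be done
None
```

The job is handed in: all 4 chips present are in the trough, the scraper is upright on its mat, and cups 1, 2, 4 and 5 (cup3 was absent) are nested in the middle of the board, done in about 100 s of the 208 s allowed.

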